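Lift the tacky bonnet off the paint turntable with the fork

ROBOT

A 6-joint arm with a two-finger parallel gripper is mounted at the origin on the work surface. World frame = base frame: x ahead of the robot, y to its left, z up, the work surface at z = 0. Lengths are in m, angles in rad, forces in N, time in s.
With the tool pointing down it reaches from about 0.375 to 0.925 m from the base axis. Payload 5.7 kg.
Tool frame: the origin (TCP) lies midway between the tips of the shut fingers; the grasp point (between the pads) lies 19 mm behind it; z points along the fingers, y is the line along which they close (so a half turn about z gives the same grasp; the last joint's range is limited). The gripper opens to 88 mm and grips with 3 to 60 N. Pads are 20 mm wide; open, the fingers measure 115 mm over their backs; the gripper's body (75 mm by 178 mm) begins 61 mm behind the grasp point.
Start: joints at [-1.231, 0.359, 1.51, -0, 1.272, -0.115], TCP at [0.264, -0.539, 0.223] pointing down, gripper open.
Joint ranges: [-2.97, 2.97], [-1.01, 2.36], [0.21, 2.38], [-0.96, 4.11], [0.2, 2.71], [-2.98, 2.98]. Speed limits (rad/s): [2.39, 2.39, 3.14, 3.14, 3.14, 3.14].

INTERFACE

Orientations are given as a unit quaternion [x, y, z, w].
In Python, from bench import move_ptp, servo_line, goto_joints, move_gripper, sleep, inverse_kinematics, capture, PlanningError, close_job, spot_in, silhouettes, current_clock, current_joint_pos, current_qvel, current_joint_torque, current_position, current_orientation, current_force, current_torque, current_finger_gap, current_grip_force gives the robot as it stands. Calls block until the motion is done:
- move_ptp(position, orientation): joint-space move of the TCP to a pose.
- servo_line(position, orientation=None, rate=0.15, contact_N=None): straight line of the TCP; orientation=None keeps the orientation; rate is the mean speed in m/s. With contact_N (N) it stops when the force on the tool has changed by that much, and returns True; else False.
- goto_joints(angles): joint-space move.
- move_gripper(opening): finger opening in m; the grip force is fixed at half the most; returns when the fingers have stopped.
- sleep(seconds).
- inverse_kinematics(position, orientation): joint angles nearest the present ones, or None.
- capture(name): name is "scene" or "top"; returns a dict with "image" (400x640x3 uint8, blue, green, red), "range_z" (400x640 float32, m along the optical axis (not along the pixel's ray), 0 where there is no reading), "intrinsics" (3x3 intrinsics, pixels), "k1" (the pictures are not rectified: a ray, as slopes to the right and down, at radius r is drawn at 1 + k1 r^2 times it, then the intrinsics apply), "R" (3x3) and "t" (3): a world point X has camera coordinates R X + t. Camera axes: x right, y down, z forward; pixel columns grow to the right and rows downward; lengths in m; the calibration is good to about 2 mm. A picture is of the moment at which its call begins.
A pose or a line that the arm cannot do raises PlanningError and nothing moves.
- close_job(): hands the job in; it is judged then, once.
Trained networks look in the newest picture that a camera, given by its name, has taken for a name from the list of things; names that differ only in an ending like _2 or _b are one class to them, and where a whole thing is asked for, a point or a joint stands for the part that bears it (a point fixed in the world has none). Each returns a list of dicts, best first, with "conf" (0 to 1); they miss things now and then, are a little off and sometimes report something else, mostly with a low value. They report only what shows in the picture. A call takes as long as a camera call. They do not tell look-alikes from the thing itself.
- spot_in(camera, query): "xy" ([column, row] in pixels, amid what is visible of it).
- silhouettes(camera, query): "region" (400x640 bool, what is visible of it) and "xy" ([column, row] in pixels, amid what is visible of it).
Readings, each from a call of its own:
- current_clock(): time.
- current_joint_pos(): joint angles.
- current_qvel(): joint speeds.
- current_joint_torque(): joint torques, N m.
- current_position(): TCP position.
- current_orientation(): TCP orientation.
- current_force(): force on the tool from outside, world axes, zero at the start.
- current_torque(): the same for the moment, N m.
- current_finger_gap(): finger opening in m.
- current_grip_force(): force on a finger pad.
Only numpy, scipy, OpenCV 4.12 (cv2) and the standard library are available. Lean on these libraries where they do the work, as an engineer would, in place of code of your own. Each camera call takes 0.05 s, during which the arm holds its last target. There are 200 camera calls.

TASK

The red valve bonnet on the free-spinning paint turntable is still tacky: without ever touching it with the gripper, slide the orange-handled lifting fork under its flange, lift it off the turntable and set it gently upright in the middle of the white drying tile. Turn the turntable by its yellow pegs if the red bonnet stands out of reach, and do not touch, knock over or shift off their places the blue and grey bonnets, which stay on the turntable. Finally lay the fork flat back on the black mat.

Things in the scene. Friction and masses are not known exactly. Their poses are not given: they have to be found in the camera images.
- red_bonnet: RED, about 0.3 kg. Painted valve bonnet standing upright: steel foot 40 mm diameter, 8 mm high; on it a round flange 90 mm diameter, 10 mm thick (an 8 mm high gap runs under it around the foot); stepped neck 42 then 28 mm diameter; brass stem; 82 mm tall. Origin: centre of the foot's underside, z up. Tacky: not for the gripper.
- blue_bonnet: BLUE, stays on the turntable, untouched. Painted valve bonnet standing upright: steel foot 40 mm diameter, 8 mm high; on it a round flange 68 mm diameter, 10 mm thick (an 8 mm high gap runs under it around the foot); stepped neck 42 then 28 mm diameter; brass stem; 82 mm tall. Origin: centre of the foot's underside, z up.
- grey_bonnet: GREY, stays on the turntable, untouched. Painted valve bonnet standing upright: steel foot 40 mm diameter, 8 mm high; on it a round flange 68 mm diameter, 10 mm thick (an 8 mm high gap runs under it around the foot); stepped neck 42 then 28 mm diameter; brass stem; 82 mm tall. Origin: centre of the foot's underside, z up.
- disc: Aluminium turntable disc, 340 mm diameter, 15 mm thick; its upper face is 60 mm above the bench. Turns freely and endlessly about its vertical axis on a fixed pedestal, and coasts when pushed. Origin: centre of its underside; its yaw is the turning angle. A nut (26 mm diameter, 10 mm high) is at its centre. The bonnets stand about 80 mm from the centre, 120 degrees apart.
- peg0 (a point): Top of a yellow push peg, upright on the disc 145 mm from its centre, 14 mm diameter, 35 mm tall. The three pegs are 120 degrees apart, between the bonnets.
- peg1 (a point): Top of the second yellow peg, alike.
- peg2 (a point): Top of the third yellow peg, alike.
- fork: Lifting fork, 0.25 kg: level steel plate 5 mm thick, 90 mm wide (y), x = -30 to 70 mm; then two prongs, each 21 mm wide, x = 70 to 135 mm, with a 48 mm gap between them. Orange upright 22 x 22 mm handle at x = y = 0, its top 90 mm above the underside. Origin: underside below the handle; x along the prongs, z up. A bonnet's foot pushed home in the gap has its axis at x = 90 mm.
- fork_mid (a point): Point on the fork's underside 55 mm ahead of its origin, the middle of the plate's length.
- tile: White drying tile, fixed, 150 x 150 mm, 30 mm high. Origin: centre of its underside.
- mat: Black rubber tool mat, fixed, 220 (x) x 130 (y) mm, 6 mm thick. Origin: centre of its underside.
Things that resemble listed ones, but are neither listed nor needed, are in the scene too. Leave any green or turquoise look-alike of the red_bonnet alone. Leave any purple or turquoise look-alike of the fork alone.

How it is judged:
By the outcome, as a careful person would: the job done as asked, in the order asked, and still so for the second after the job is handed in, with the robot touching nothing.
It also fails if it takes over 72 s, if anything falls off the work surface, if the arm or the gripper's body presses on something with over 40 N, if the wrist force passes 120 N, or if a joint passes its speed limit or range.

## Working session

There is one attempt and no reset: what is moved stays moved. The work goes in short steps, each a Python script; the robot and the scene stay as the last script left them, time stands still between calls to the robot, and variables do not carry over. Pictures are saved under pics/ and viewed, at most 10 in all, crops included, and the job is handed in when it is done.

```bash
ls; mkdir -p pics
cat > h.py <<'E'
import numpy as np, cv2
from bench import *
def ray(c,px):
    K=c["intrinsics"]; k1=c["k1"]
    d=np.array([(px[0]-K[0,2])/K[0,0],(px[1]-K[1,2])/K[1,1]]); u=d.copy()
    for _ in range(20): u=d/(1+k1*(u@u))
    return np.array([u[0],u[1],1.])
def atz(c,px,z):
    r=c["R"].T@ray(c,px); o=-c["R"].T@c["t"]
    return o+r*(z-o[2])/r[2]
def depth_pt(c,px):
    z=c["range_z"][int(round(px[1])),int(round(px[0]))]
    return c["R"].T@(ray(c,px)*z-c["t"])
def cloud(c,mask):
    v,u=np.nonzero(mask&(c["range_z"]>0)); K=c["intrinsics"]
    d=np.stack([(u-K[0,2])/K[0,0],(v-K[1,2])/K[1,1]],1); q=d.copy()
    for _ in range(20): q=d/(1+c["k1"]*(q**2).sum(1,keepdims=True))
    P=np.c_[q,np.ones(len(q))]*c["range_z"][v,u][:,None]
    return (P-c["t"])@c["R"]
E
python3 - <<'E'
from h import *
for n in("scene","top"):
    c=capture(n); cv2.imwrite(f"pics/{n}0.png",c["image"])
    for q in["red_bonnet","blue_bonnet","grey_bonnet","disc","peg0","fork","fork_mid","tile","mat"]:
        for s in spot_in(n,q)[:5]:
            print(n,q,round(s["conf"],2),np.round(s["xy"]),np.round(depth_pt(c,s["xy"]),3))
print(current_clock())
E
```

```text
pics
scene red_bonnet 0.96 [187. 257.] [ 0.305 -0.343  0.037]
scene red_bonnet 0.92 [325. 267.] [ 0.621 -0.09   0.103]
scene red_bonnet 0.71 [178. 302.] [ 0.414 -0.431  0.039]
scene grey_bonnet 0.64 [350. 232.] [0.585 0.04  0.098]
scene disc 0.79 [329. 251.] [ 0.572 -0.031  0.057]
scene disc 0.69 [247. 337.] [ 0.61  -0.345  0.027]
scene disc 0.39 [409. 196.] [0.573 0.335 0.013]
scene peg0 0.73 [330. 251.] [ 0.574 -0.029  0.057]
scene fork 0.98 [320. 138.] [0.149 0.314 0.001]
scene fork 0.85 [393. 138.] [0.338 0.523 0.005]
scene fork 0.58 [407. 194.] [0.561 0.337 0.01 ]
scene fork_mid 0.92 [407. 197.] [0.568 0.328 0.011]
scene fork_mid 0.83 [392. 142.] [0.351 0.504 0.002]
scene fork_mid 0.73 [316. 141.] [0.148 0.292 0.002]
scene tile 0.64 [244. 336.] [ 0.604 -0.349  0.029]
scene tile 0.62 [407. 198.] [0.571 0.328 0.007]
scene mat 0.7 [426. 203.] [0.627 0.358 0.008]
scene mat 0.63 [328. 248.] [ 0.567 -0.027  0.062]
scene mat 0.59 [245. 335.] [ 0.603 -0.346  0.028]
scene mat 0.27 [304. 228.] [ 0.492 -0.056  0.11 ]
top red_bonnet 0.9 [354. 143.] [ 0.602 -0.075  0.107]
top red_bonnet 0.74 [458. 213.] [ 0.39  -0.437  0.033]
top blue_bonnet 0.58 [346. 179.] [ 0.479 -0.051  0.125]
top grey_bonnet 0.9 [312. 152.] [0.565 0.06  0.119]
top disc 0.58 [332. 161.] [ 0.548 -0.008  0.058]
top peg0 0.77 [335. 161.] [ 0.545 -0.017  0.077]
top fork 0.94 [179. 219.] [0.344 0.507 0.007]
top fork 0.85 [235. 276.] [0.158 0.307 0.012]
top fork_mid 0.92 [236. 276.] [0.156 0.304 0.003]
top fork_mid 0.88 [180. 218.] [0.348 0.507 0.005]
top fork_mid 0.81 [230. 154.] [0.571 0.344 0.011]
top tile 0.93 [432. 152.] [ 0.596 -0.347  0.035]
top tile 0.48 [226. 141.] [0.62  0.363 0.012]
top mat 0.81 [226. 140.] [0.622 0.361 0.017]
1.0
```

View pics/scene0.png

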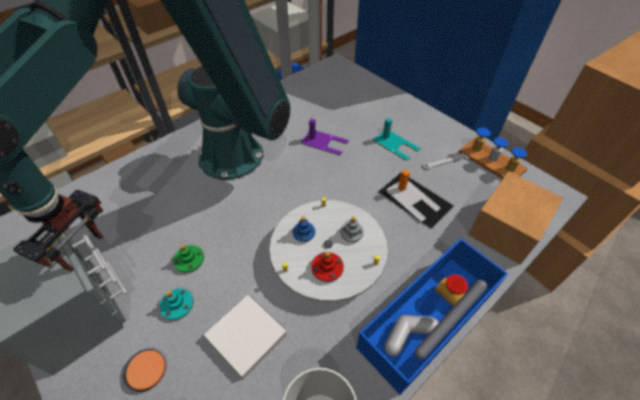

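View pics/top0.png

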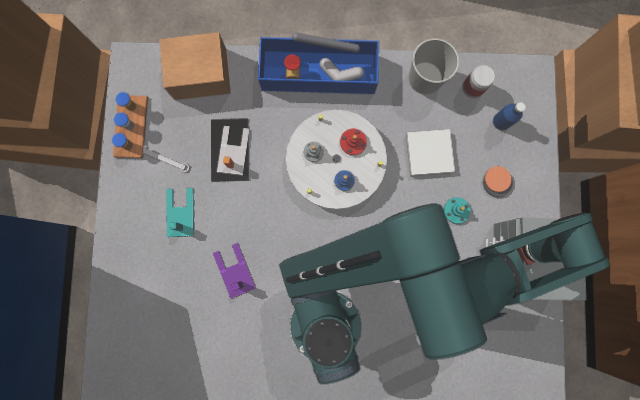

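The pictures show the red bonnet at top (354,143), on the side of the disc facing the tile at (431,153). The fork lies on the mat at (232,150), with its prongs pointing away from the robot. Blue (345,180) and grey (313,151) are behind red as seen from the tile. Next I'll measure precisely.

```bash
cat >> h.py <<'E'
def grid(c):
    return cloud(c,np.ones((400,640),bool)), c["range_z"]>0
def colour(c):
    hsv=cv2.cvtColor(c["image"],cv2.COLOR_BGR2HSV).astype(int); return hsv[...,0],hsv[...,1],hsv[...,2]
def hold(c,mask,zlo,zhi,xy,r):
    """mask pixels whose 3d points lie in a z band and near xy -> mask, projected points"""
    out=np.zeros_like(mask); v,u=np.nonzero(mask&(c["range_z"]>0)); P=cloud(c,mask)
    k=(P[:,2]>zlo)&(P[:,2]<zhi)&(np.hypot(P[:,0]-xy[0],P[:,1]-xy[1])<r)
    out[v[k],u[k]]=True; return out
def planexy(c,mask,z):
    v,u=np.nonzero(mask); return np.array([atz(c,(a,b),z)[:2] for a,b in zip(u,v)])
def bonnet(c,xy,base):
    """centre of red flange top (edge circle) """
    H,S,V=colour(c); m=((H<8)|(H>172))&(S>120)&(V>50)
    m=hold(c,m,base+.005,base+.1,xy,.07)
    m=cv2.morphologyEx(m.astype(np.uint8),cv2.MORPH_CLOSE,np.ones((5,5)))
    f=hold(c,m>0,base+.008,base+.024,xy,.07)
    P=planexy(c,f,base+.018); (x,y),r=cv2.minEnclosingCircle(P.astype(np.float32))
    return np.array([x,y]),r,len(P)
E
python3 - <<'E'
from h import *
for n in("top","scene"):
    c=capture(n); print(n,"red",bonnet(c,(.605,-.08),.06))
    H,S,V=colour(c)
    m=hold(c,(H>18)&(H<35)&(S>110)&(V>90),.07,.12,(.55,-.01),.17)
    N,L,st,ce=cv2.connectedComponentsWithStats(m.astype(np.uint8))
    for i in range(1,N):
        if st[i,4]>2: print(" yellow",st[i,4],atz(c,ce[i],.093).round(4))
    m=hold(c,np.ones_like(m),.053,.066,(.55,-.01),.19)
    P=planexy(c,m,.06); (x,y),r=cv2.minEnclosingCircle(P.astype(np.float32)); print(" disc",x,y,r)
    print(" disc med z",np.median(cloud(c,m)[:,2]))
    for q,mm,z,xy in(("tile",(S<60)&(V>150),.03,(.6,-.347)),("fork",(S<60)&(V>120),.011,(.59,.345)),("mat",(V<70),.006,(.6,.35)),):
        m=hold(c,mm,z-.012,z+.012,xy,.13); m=cv2.morphologyEx(m.astype(np.uint8),cv2.MORPH_OPEN,np.ones((2,2)))>0
        print(" ",q,np.median(cloud(c,m)[:,2]),cv2.minAreaRect(planexy(c,m,z).astype(np.float32)))
    m=hold(c,(H<18)&(H>5)&(S>120)&(V>80),.02,.11,(.57,.34),.13)
    zz=cloud(c,m)[:,2]; print("  handle zmax",np.percentile(zz,95))
    t=hold(c,m,.085,.105,(.57,.34),.13); print("  top",t.sum(),cv2.minAreaRect(planexy(c,t,.096).astype(np.float32)))
    cv2.imwrite(f"pics/c_{n}.png",cv2.resize(c["image"][90:210,190:460] if n=="top" else c["image"][140:360,180:470],None,fx=2.7,fy=2.7,interpolation=cv2.INTER_CUBIC))
E
```

```text
top red (array([ 0.61389792, -0.07348677]), 0.04348806291818619, 336)
 yellow 9 [0.6908 0.0388 0.093 ]
 yellow 11 [ 0.5409 -0.1616  0.093 ]
 yellow 10 [0.442  0.0675 0.093 ]
 disc 0.5588749051094055 -0.019967220723628998 0.1701311320066452
 disc med z 0.06060420379546967
  tile 0.030838071605681788 ((0.5962831974029541, -0.34666454792022705), (0.1495821624994278, 0.15236793458461761), 5.9511518478393555)
  fork 0.006731321722607241 ((0.5884056091308594, 0.3429078161716461), (0.24625656008720398, 0.2537415027618408), 41.19498825073242)
  mat 0.006949775924358832 ((0.5864296555519104, 0.34735429286956787), (0.21651223301887512, 0.12584060430526733), 2.8297879695892334)
  handle zmax 0.10337023723635776
  top 41 ((0.5341231226921082, 0.34157368540763855), (0.02001432329416275, 0.019805490970611572), 1.74221670627594)
scene red (array([ 0.61390382, -0.07541235]), 0.044520389288663864, 476)
 yellow 21 [0.445  0.0626 0.093 ]
 yellow 25 [0.6923 0.033  0.093 ]
 yellow 26 [ 0.5445 -0.1663  0.093 ]
 disc 0.5595306158065796 -0.020671404898166656 0.17126867175102234
 disc med z 0.059634059796617844
  tile 0.030234872574335842 ((0.5997360944747925, -0.3430250585079193), (0.1512327939271927, 0.14872626960277557), 6.13055944442749)
  fork 0.007788857533792305 ((0.6019256114959717, 0.33826759457588196), (0.24185064435005188, 0.24429240822792053), 38.353336334228516)
  mat 0.005809146615777762 ((0.5942182540893555, 0.34543097019195557), (0.21267138421535492, 0.12733058631420135), 3.776674270629883)
  handle zmax 0.09640207841867145
  top 49 ((0.5370660424232483, 0.33581435680389404), (0.02192365750670433, 0.031091084703803062), 7.580543518066406)
```

View pics/c_top.png

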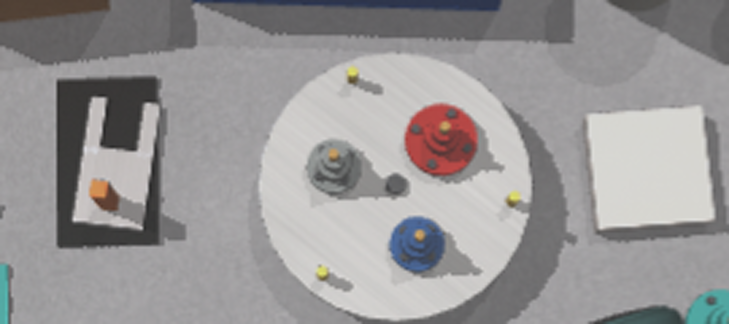

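The crop shows the fork plate with its prongs pointing up and slightly right, and the handle at (103,190). Red sits at about -45° from the disc's centre, with clear space outside it. I'll fit the fork plate inside the mat only, and check the reach of all the planned poses.

```bash
cat >> h.py <<'E'
def fork_fit(c,handle,z,rad=.16,region=None):
    """bright plate pixels -> centre, yaw ; handle xy used to orient"""
    H,S,V=colour(c); m=(S<60)&(V>120)
    if region is not None: m&=region
    n,L,st,ce=cv2.connectedComponentsWithStats(m.astype(np.uint8)); 
    m=L==1+np.argmax(st[1:,4])
    P=planexy(c,m,z); (cx,cy),(w,h),a=cv2.minAreaRect(P.astype(np.float32))
    if h>w: a+=90
    a=np.deg2rad(a); cc=np.array([cx,cy])
    if (cc-handle)@[np.cos(a),np.sin(a)]<0: a+=np.pi
    return cc,(a+np.pi)%(2*np.pi)-np.pi,(w,h)
def matmask(c,ctr=(.59,.346),yaw=.04,hx=.105,hy=.06,z=.008):
    R=np.array([[np.cos(yaw),-np.sin(yaw)],[np.sin(yaw),np.cos(yaw)]])
    pts=[np.r_[np.array(ctr)+R@[sx*hx,sy*hy],z] for sx,sy in((1,1),(1,-1),(-1,-1),(-1,1))]
    px=[project(c,p) for p in pts]; im=np.zeros((400,640),np.uint8)
    cv2.fillPoly(im,[np.round(px).astype(np.int32)],1); return im>0
def project(c,X):
    q=c["R"]@X+c["t"]; u=q[:2]/q[2]; u=u*(1+c["k1"]*(u@u)); K=c["intrinsics"]
    return np.array([K[0,0]*u[0]+K[0,2],K[1,1]*u[1]+K[1,2]])
def down(yaw):
    """tool pointing down, tool y at angle yaw (world)"""
    return np.array([np.sin(yaw/2+np.pi/4)*0+np.cos((yaw+np.pi/2)/2),np.sin((yaw+np.pi/2)/2),0,0])
E
python3 - <<'E'
from h import *
from scipy.spatial.transform import Rotation as Ro
print(Ro.from_quat(down(.3)).as_matrix().round(3), np.cos(.3),np.sin(.3))
for n in("top","scene"):
    c=capture(n)
    cc,a,wh=fork_fit(c,np.array([.535,.34]),.011,region=matmask(c))
    u=np.array([np.cos(a),np.sin(a)]); print(n,cc,np.rad2deg(a),wh,"origin",cc-.0525*u)
    for yaw in(-.04,0,.04): 
        from numpy import median
    H,S,V=colour(c)
    m=hold(c,(H<18)&(H>5)&(S>120)&(V>80),.0,.11,(.56,.34),.13)
    P=cloud(c,m); print(" handle cloud med",np.median(P,0),P.min(0),P.max(0))
    # mat: filled quad of dark+fork
    d=hold(c,(V<75)&(S<90),-.002,.014,(.59,.346),.14).astype(np.uint8)
    d=cv2.morphologyEx(d,cv2.MORPH_OPEN,np.ones((3,3)))
    n_,L,st,ce=cv2.connectedComponentsWithStats(d); d=L==1+np.argmax(st[1:,4])
    h=cv2.convexHull(planexy(c,d,.006).astype(np.float32))[:,0]; print(" mat hull",cv2.minAreaRect(h))
q0=current_joint_pos(); print(current_orientation())
for nm,p,yaws in(("grasp",(.535,.34,.04),[-.14]),("ins",(.679,-.139,.1),[np.deg2rad(135)]),("out",(.74,-.20,.1),[np.deg2rad(135)])):
    for k in range(4):
        q=inverse_kinematics(np.array(p),down(yaws[0]+k*np.pi/2)); print(nm,k,None if q is None else np.round(q,2))
for phi in range(-180,180,30):
    f=np.deg2rad(phi); o=np.array([.598,-.345])-.09*np.array([np.cos(f),np.sin(f)]); o2=o-.1*np.array([np.cos(f),np.sin(f)])
    r=[[None if q is None else round(q[5],1) for q in (inverse_kinematics(np.r_[x,.1],down(f+k*np.pi/2)) for k in range(4))] for x in(o,o2)]; print(phi,r)
E
```

```text
[[-0.296  0.955  0.   ]
 [ 0.955  0.296  0.   ]
 [ 0.     0.    -1.   ]] 0.955336489125606 0.29552020666133955
top [0.58839983 0.33674684] -5.2173767089844025 (0.08977596461772919, 0.16458509862422943) origin [0.53611734 0.34152091]
 handle cloud med [0.53384619 0.34116494 0.09643397] [0.52399542 0.33102295 0.08593432] [0.54524408 0.35138603 0.10334008]
 mat hull ((0.6529657244682312, 0.36450180411338806), (0.09011124819517136, 0.09777050465345383), 2.947253704071045)
scene [0.59582758 0.33601856] -5.602943420410212 (0.0920189768075943, 0.1445474922657013) origin [0.5435784  0.34114435]
 handle cloud med [0.53764039 0.33294511 0.06814738] [0.5223961  0.32801381 0.01891132] [0.54579132 0.3515281  0.0987596 ]
 mat hull ((0.61922687292099, 0.3482692837715149), (0.15257003903388977, 0.12911838293075562), 3.5605199337005615)
[ 9.74250466e-01  2.25468460e-01 -1.35106404e-05 -5.75621615e-05]
grasp 0 [ 0.46  0.61  1.6  -0.    0.94  0.6 ]
grasp 1 [ 0.46  0.61  1.6  -0.    0.94 -0.97]
grasp 2 [ 0.46  0.61  1.6  -0.    0.94 -2.54]
grasp 3 [ 0.46  0.61  1.6  -0.    0.94  2.17]
ins 0 [-0.3   0.6 
[... 1351 characters left out ...]
.float64(-1.3), np.float64(-2.8), np.float64(1.9), np.float64(0.3)], [np.float64(-1.4), None, np.float64(1.7), np.float64(0.1)]]
60 [[np.float64(-1.8), np.float64(2.9), np.float64(1.3), np.float64(-0.2)], [np.float64(-1.9), np.float64(2.8), np.float64(1.2), np.float64(-0.4)]]
90 [[np.float64(-2.3), np.float64(2.4), np.float64(0.8), np.float64(-0.7)], [np.float64(-2.4), np.float64(2.3), np.float64(0.8), np.float64(-0.8)]]
120 [[np.float64(-2.8), np.float64(1.9), np.float64(0.4), np.float64(-1.2)], [np.float64(-2.8), np.float64(1.9), np.float64(0.3), np.float64(-1.2)]]
150 [[None, np.float64(1.5), np.float64(-0.1), np.float64(-1.7)], [None, np.float64(1.5), np.float64(-0.1), np.float64(-1.6)]]
```

Run:
```python
from h import *
c=capture("top")
for px in((497,180),(508,117),(480,82),(518,106),(490,180)): print(px,depth_pt(c,px).round(3))
H,S,V=colour(c); m=hold(c,(H<15)&(S>100)&(V>60),.004,.2,depth_pt(c,(497,180))[:2],.08); P=cloud(c,m); print("coaster",P.min(0),P.max(0))
m=hold(c,np.ones_like(m),.01,.4,depth_pt(c,(508,117))[:2],.06); P=cloud(c,m); print("bottle",P.min(0),P.max(0))
Q=down(np.deg2rad(-5.3)+np.pi)
p=np.array([.5355,.3405,0])
move_ptp(p+[0,0,.25],Q); print(current_clock())
servo_line(p+[0,0,.041],rate=.2)
print(current_clock(),current_position()); f0=current_force()
move_gripper(.0); print(current_clock(),current_finger_gap(),current_grip_force(),current_position(),current_force()-f0)
```

```text
(497, 180) [ 0.507 -0.571  0.031]
(508, 117) [ 0.706 -0.585  0.106]
(480, 82) [ 0.816 -0.486  0.127]
(518, 106) [ 0.723 -0.592  0.172]
(490, 180) [ 0.507 -0.549  0.027]
coaster [ 0.46823408 -0.61954791  0.01146716] [ 0.55691477 -0.53149395  0.04070503]
bottle [ 0.65469086 -0.63192072  0.01007361] [ 0.75681366 -0.53236117  0.17900637]
4.4667
5.6583 [0.53641936 0.34090093 0.04208188]
6.6833 0.02180250973124254 29.998298585414886 [0.5349786  0.34050415 0.04096074] [-4.34077174  0.33003451  1.19869116]
```

```bash
cat >> h.py <<'E'
OFF=.035; PHI=np.deg2rad(135.4)
def pose(bxy,phi,lx,under,ylat=0.,xoff=0.):
    """TCP pose so that bonnet at bxy is at fork-local (lx,0), underside height under; fork offset in hand (xoff,ylat)"""
    u=np.array([np.cos(phi),np.sin(phi)]); v=np.array([-u[1],u[0]])
    return np.r_[np.array(bxy)-(lx+xoff)*u-ylat*v,under+OFF],down(phi+np.pi)
E
python3 - <<'E'
from h import *
p=current_position(); servo_line(p+[0,0,.06],rate=.1); servo_line(np.r_[p[:2],.25],rate=.25)
red=np.array([.6139,-.0745])
P,Q=pose(red,PHI,.205,.20); move_ptp(P,Q); print(current_clock(),current_finger_gap())
P,Q=pose(red,PHI,.205,.15); servo_line(P,rate=.15); sleep(.3)
p=current_position(); print(p,P,current_force())
u=np.array([np.cos(PHI),np.sin(PHI)]); v=np.array([-u[1],u[0]])
for n in("top","scene"):
    c=capture(n); cv2.imwrite(f"pics/h_{n}.png",cv2.resize(c["image"][60:260,260:500] if n=="top" else c["image"][150:350,180:460],None,fx=2.8,fy=2.8,interpolation=cv2.INTER_CUBIC))
    H,S,V=colour(c); o=p[:2]
    m=hold(c,(S<70)&(V>90),.135,.175,o+.09*u,.1)
    C=cloud(c,m); X=(C[:,:2]-o)@u; Y=(C[:,:2]-o)@v
    k=(X>.03)&(X<.15)&(abs(Y)<.06); X,Y,Z=X[k],Y[k],C[k,2]
    A=np.c_[X,Y,np.ones(len(X))]; co=np.linalg.lstsq(A,Z,rcond=None)[0]; print(n,len(X),"plane",co,"std",np.std(Z-A@co))
    Pm=planexy(c,m,.155); X=(Pm-o)@u; Y=(Pm-o)@v; k=(X>.03)&(X<.15)&(abs(Y)<.06); X,Y=X[k],Y[k]
    kk=X>.08
    for lo in(.08,.09,.1,.11,.12):
        j=(X>=lo)&(X<lo+.01); a=Y[j]; print("  ",lo,len(a),a.min().round(4),a[a<0].max().round(4),a[a>0].min().round(4),a.max().round(4)) if len(a) and (a<0).any() and (a>0).any() else print(lo,len(a))
    print("  tip",np.percentile(X,[98,100])); print("  red",bonnet(c,red,.06))
E
```

```text
10.725 0.021556285175650166
[ 0.76049063 -0.21868635  0.18633507] [ 0.75986534 -0.21844138  0.185     ] [ 0.26183168  0.23698743 -1.91219438]
top 84 plane [0.00330576 0.08082753 0.15973081] std 0.003261381179273269
0.08 7
0.09 10
0.1 20
0.11 19
0.12 20
  tip [0.13058945 0.13060363]
  red (array([ 0.64461052, -0.07192725]), 0.025442833080887794, 62)
scene 123 plane [ 0.0078904  -0.00383322  0.15514595] std 0.0013247277864046865
0.08 1
0.09 0
0.1 0
0.11 0
0.12 0
  tip [0.07510434 0.08119247]Traceback (most recent call last):
  File "<stdin>", line 19, in <module>
  File "h.py", line 37, in bonnet
    P=planexy(c,f,base+.018); (x,y),r=cv2.minEnclosingCircle(P.astype(np.float32))
                                      ~~~~~~~~~~~~~~~~~~~~~~^^^^^^^^^^^^^^^^^^^^^^
cv2.error: OpenCV(4.12.0) /io/opencv/modules/imgproc/src/shapedescr.cpp:201: error: (-215:Assertion failed) count >= 0 && (depth == CV_32F || depth == CV_32S) in function 'minEnclosingCircle'
```

View pics/h_top.png

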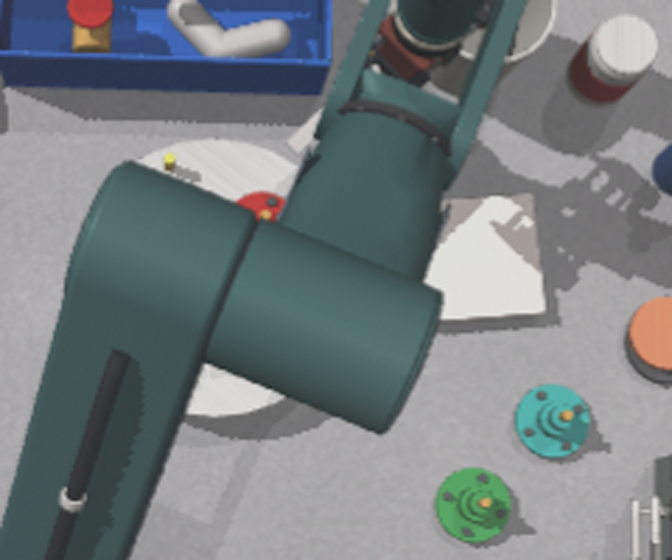

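View pics/h_scene.png

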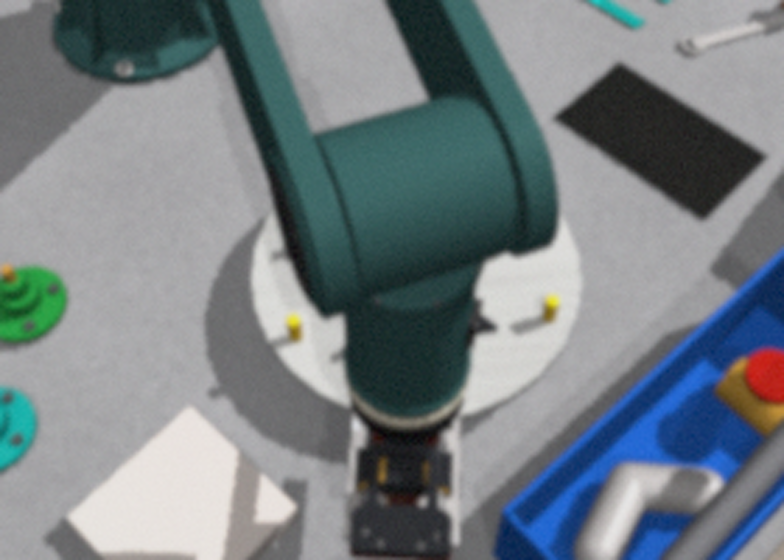

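The arm hides red and the prongs from both cameras here, and only the plate's sides show in the scene view (around 352 to 462 in the crop). The plane fit says the fork is level. I'll check reading noise and the plate's lateral offset in hand.

Run:
```python
from h import *
R=np.array([current_position() for _ in range(8)]); print(R.mean(0),R.std(0))
sleep(.2); R=np.array([current_position() for _ in range(8)]); print(R.mean(0),R.std(0), current_clock())
c=capture("scene"); o=R.mean(0)[:2]
a=np.array([np.cos(PHI),np.sin(PHI)]); v=np.array([-a[1],a[0]])
H,S,V=colour(c); m=hold(c,(S<70)&(V>90),.135,.175,o+.02*a,.1)
Pm=planexy(c,m,.1563); X=(Pm-o)@a; Y=(Pm-o)@v
for lo in np.arange(-.03,.08,.01):
    j=(X>=lo)&(X<lo+.01)&(abs(Y)<.07); y=Y[j]
    if len(y): print(lo.round(2),len(y),np.sort(y)[:2].round(4),np.sort(y)[-2:].round(4))
```

```text
[ 0.76014756 -0.218583    0.18573817] [0.00000000e+00 2.77555756e-17 2.77555756e-17]
[ 0.75987023 -0.21843015  0.18509663] [1.11022302e-16 2.77555756e-17 0.00000000e+00] 11.8083
-0.03 21 [-0.0421 -0.042 ] [0.0455 0.0457]
-0.02 20 [-0.0419 -0.0419] [0.0464 0.0466]
-0.01 33 [-0.0418 -0.0417] [0.0469 0.0471]
0.0 41 [-0.0416 -0.0416] [0.0456 0.0458]
0.01 25 [-0.0415 -0.0415] [0.0465 0.0467]
0.02 18 [-0.0414 -0.0413] [0.0469 0.047 ]
0.03 16 [-0.0412 -0.0412] [0.0457 0.0459]
0.04 32 [-0.0411 -0.0411] [0.0464 0.0466]
0.05 44 [-0.041  -0.0409] [0.047  0.0472]
0.06 24 [-0.0408 -0.0408] [0.0456 0.0458]
0.07 5 [-0.0407 -0.0406] [0.0459 0.0461]
```

Run:
```python
from h import *
red=np.array([.6139,-.0746]); yl=.0015
P,Q=pose(red,PHI,.205,.0613,yl)
print(servo_line(P+[0,0,.012],Q,rate=.1)); sleep(.4); f0=current_force()
print(servo_line(P,Q,rate=.03,contact_N=5)); sleep(.5); print(current_position()-P,current_force()-f0)
for lx in(.15,.12,.10,.092):
    P,Q=pose(red,PHI,lx,.0613,yl)
    r=servo_line(P,Q,rate=.04,contact_N=5); sleep(.3)
    print(lx,r,(current_position()-P).round(4),(current_force()-f0).round(2),current_torque().round(3),current_clock())
    if r: break
for n in("top","scene"):
    c=capture(n); cv2.imwrite(f"pics/i_{n}.png",cv2.resize(c["image"][80:230,260:460] if n=="top" else c["image"][180:330,220:420],None,fx=3.5,fy=3.5,interpolation=cv2.INTER_CUBIC))
```

```text
False
False
[ 3.59339790e-05 -1.79979376e-05  1.00375022e-04] [-0.76058227  0.8318158   0.54671386]
0.15 False [ 0.     -0.0001 -0.    ] [-0.08  0.62  0.62] [-0.07  -0.084  0.013] 16.05
0.12 False [ 0.0001 -0.0002 -0.0001] [-0.06  1.19  0.8 ] [-0.103 -0.083 -0.011] 17.25
0.1 False [ 0.0001 -0.0002 -0.    ] [ 0.43  1.63 -0.37] [-0.052 -0.057  0.001] 18.2
0.092 False [ 0.0001 -0.0001  0.    ] [-0.02  0.29 -0.01] [-0.041 -0.057 -0.009] 18.85
```

View pics/i_scene.png

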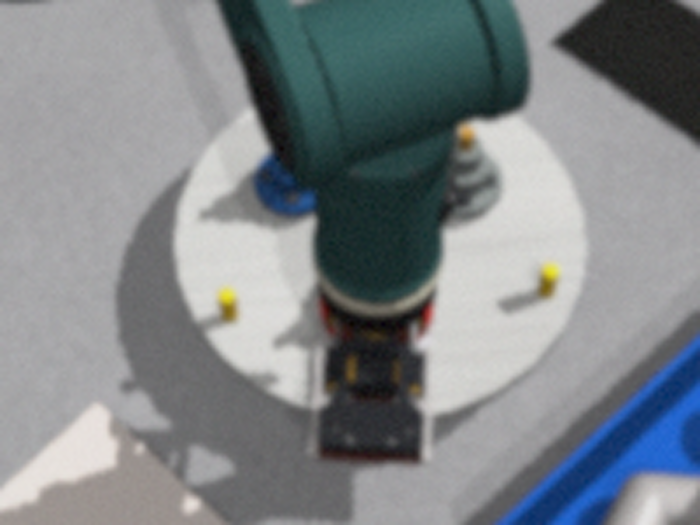

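The fork slid in without resistance. Red shows on both sides of the gripper at (330,318) and (428,318), and the pegs and blue/grey have not moved. Now I'll lift.

Run:
```python
from h import *
p=current_position(); f0=current_force()
for dz in(.004,.01,.03):
    servo_line(p+[0,0,dz],rate=.02 if dz<.02 else .04); sleep(.3); print(dz,(current_force()-f0).round(2),current_torque().round(3),(current_position()-p).round(4),current_finger_gap())
servo_line(p+[0,0,.07],rate=.06); sleep(.3)
# straight out over the tile side for a look
PHI2=np.deg2rad(97); tile=np.array([.598,-.345])
P,Q=pose(tile,PHI2,.092,.13,.0015)
servo_line(P,Q,rate=.08); sleep(.4); print(current_position()-P,current_force()-f0,current_clock())
for n in("top","scene"):
    c=capture(n); cv2.imwrite(f"pics/j_{n}.png",cv2.resize(c["image"][80:230,320:540] if n=="top" else c["image"][200:400,150:350],None,fx=3.,fy=3.,interpolation=cv2.INTER_CUBIC))
```

```text
0.004 [-0.21  0.52 -4.68] [-0.358 -0.311  0.027] [-0.0001  0.0001  0.0038] 0.022079358491380503
0.01 [ 0.96  0.62 -4.72] [-0.385 -0.323  0.03 ] [-0.0001  0.      0.0099] 0.02183928522501236
0.03 [ 0.09 -0.1  -4.92] [-0.301 -0.39  -0.04 ] [-0.0002  0.0001  0.0297] 0.02177972081927985
[-3.17213896e-05 -2.45769734e-05 -7.60257007e-06] [-0.25979127  1.20436632 -3.80205588] 26.7917
```

View pics/j_scene.png

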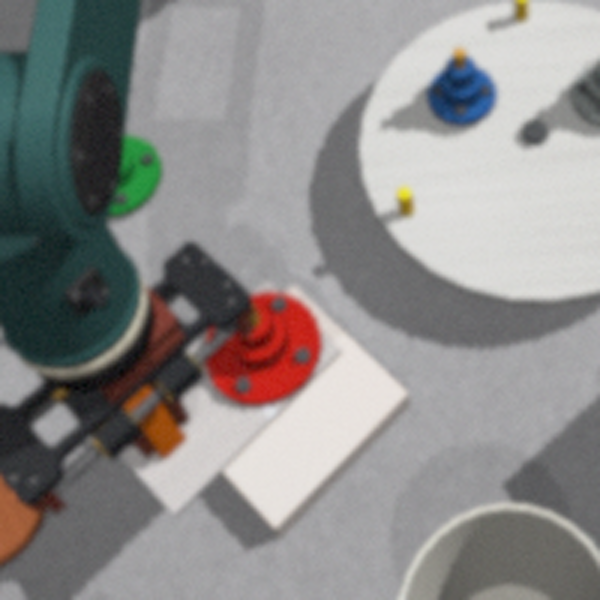

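View pics/j_top.png

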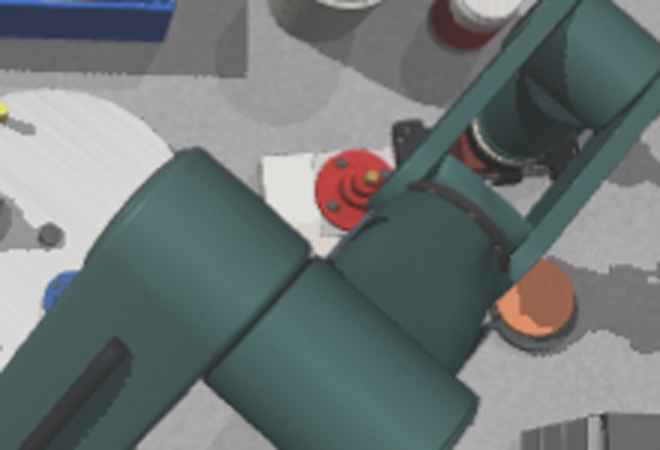

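Red sits level on the fork in the scene view at about (263,350) in the crop. Next I'll measure its in-hand position and tilt in that camera, then place it.

Run:
```python
from h import *
tile=np.array([.598,-.345]); PHI2=np.deg2rad(97)
c=capture("scene"); xy,r,n=bonnet(c,tile,.127); print("bonnet",xy,r,n)
H,S,V=colour(c); m=hold(c,(((H<8)|(H>172))&(S>120)&(V>50)),.135,.153,tile,.06); C=cloud(c,m); X=C[:,:2]-tile
u=np.array([np.cos(PHI2),np.sin(PHI2)]); A=np.c_[X@u,X@[-u[1],u[0]],np.ones(len(X))]; print("plane",np.linalg.lstsq(A,C[:,2],rcond=None)[0])
ts=np.array([.5997,-.3430]); e=xy-ts; print("offset from tile centre (scene)",e)
assert np.hypot(*e)<.012
p=current_position(); f0=current_force()
tgt=np.r_[p[:2]-e*.7,0]
for under in(.045,.037,.0335,.0325,.0315):
    tgt[2]=under+OFF; r=servo_line(tgt,rate=.04 if under>.04 else .015,contact_N=12 if under<.04 else None); sleep(.3)
    print(under,r,(current_position()-tgt).round(4),(current_force()-f0).round(2),current_torque().round(3))
print(current_clock())
c=capture("scene"); print(bonnet(c,tile,.03)); cv2.imwrite("pics/k.png",cv2.resize(c["image"][230:380,170:370],None,fx=3.,fy=3.,interpolation=cv2.INTER_CUBIC))
```

```text
bonnet [ 0.59875673 -0.34488368] 0.04478411003947258 676
plane [-0.01675724  0.00696186  0.14531005]
offset from tile centre (scene) [-0.00094327 -0.00188368]
0.045 False [ 0. -0.  0.] [-1.37  0.39  0.75] [-0.407 -0.083 -0.013]
0.037 False [ 0.0001 -0.      0.0001] [-1.32  0.98  0.83] [-0.391 -0.088 -0.012]
0.0335 False [ 0. -0.  0.] [-1.88  0.4   1.35] [-0.405 -0.011 -0.005]
0.0325 False [ 0.0002 -0.0001  0.0003] [-0.8  -0.03  4.45] [-0.027 -0.008 -0.054]
0.0315 False [ 0. -0. -0.] [-0.69 -0.06  4.46] [-0.014 -0.002 -0.008]
32.2833
(array([ 0.59953392, -0.34275302]), 0.044224970042705536, 554)
```

Run:
```python
from h import *
tile=np.array([.598,-.345]); PHI2=np.deg2rad(97); u=np.r_[np.cos(PHI2),np.sin(PHI2),0]
p=current_position(); f0=current_force()
for d in(.01,.03,.06,.1):
    r=servo_line(p-d*u,rate=.04,contact_N=6); sleep(.2); print(d,r,(current_force()-f0).round(2))
    if r: break
if not r:
    servo_line(p-.1*u+[0,0,.16],rate=.15)
    print(current_clock(),current_finger_gap())
c=capture("scene"); print(bonnet(c,tile,.03)); cv2.imwrite("pics/l.png",cv2.resize(c["image"][180:390,150:450],None,fx=2.6,fy=2.6,interpolation=cv2.INTER_CUBIC))
```

```text
0.01 False [0.79 1.01 0.13]
0.03 False [ 0.05  0.59 -0.72]
0.06 False [ 0.8   0.32 -0.14]
0.1 False [ 1.1  -0.22 -0.06]
37.45 0.021546939037613247
(array([ 0.59932107, -0.34312934]), 0.04399782419204712, 646)
```

View pics/l.png

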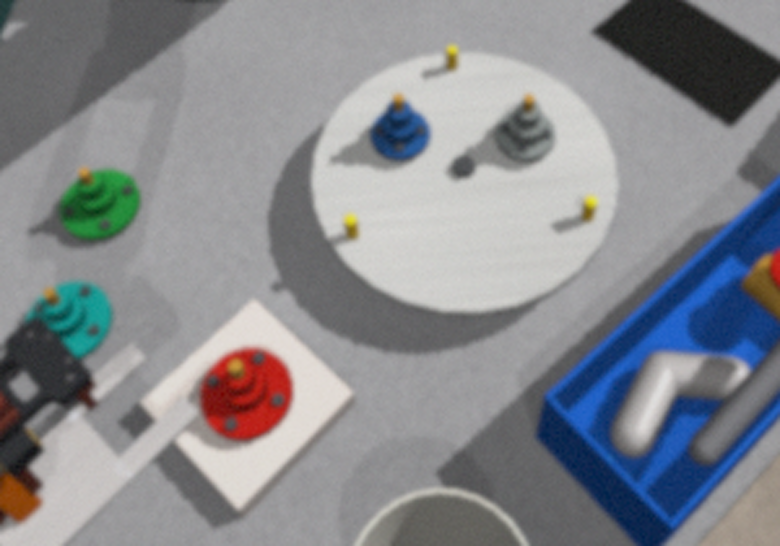

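Red stands upright mid-tile at (247,394) and the other bonnets are undisturbed. The mat is clear, so I'll measure it and lay the fork down.

Run:
```python
from h import *
R=[]
for n in("top","scene"):
    c=capture(n); H,S,V=colour(c)
    d=hold(c,(V<75)&(S<90),-.004,.016,(.59,.346),.15).astype(np.uint8)
    d=cv2.morphologyEx(d,cv2.MORPH_OPEN,np.ones((3,3))); k,L,st,ce=cv2.connectedComponentsWithStats(d); d=L==1+np.argmax(st[1:,4])
    r=cv2.minAreaRect(planexy(c,d,.006).astype(np.float32)); print(n,r); R.append(r)
ok=[r for r in R if abs(max(r[1])-.22)<.012 and abs(min(r[1])-.13)<.012]
mat=np.mean([r[0] for r in ok],0); a=[r[2] if r[1][0]>r[1][1] else r[2]-90 for r in ok]; phi=np.deg2rad(np.mean(a)); print(mat,a)
assert ok and abs(phi)<.2
P,Q=pose(mat,phi,.0525,.19,.0015)
p=current_position(); servo_line(np.r_[p[:2],.235],rate=.15)
move_ptp(P,Q); print(current_clock())
P,Q=pose(mat,phi,.0525,.016,.0015); servo_line(P,Q,rate=.15); sleep(.3); f0=current_force()
P[2]=.0065+OFF; r=servo_line(P,Q,rate=.02,contact_N=6); sleep(.3); print(r,current_position()-P,current_force()-f0,current_clock())
if not r: P[2]-=.0007; print(servo_line(P,Q,rate=.01,contact_N=5)); sleep(.2); print(current_force()-f0)
move_gripper(.06); print(current_clock(),current_finger_gap())
servo_line(current_position()+[0,0,.15],rate=.12)
goto_joints(np.array(current_joint_pos())+[.8,0,0,0,0,0]); print(current_clock())
for n in("scene","top"):
    c=capture(n)
    if n=="scene": cv2.imwrite("pics/m.png",c["image"]); print(bonnet(c,(.598,-.345),.03))
    H,S,V=colour(c); t=hold(c,(H<18)&(H>5)&(S>120)&(V>80),.085,.11,mat,.13)
    print(n,"handle",t.sum(),planexy(c,t,.096).mean(0) if t.any() else None,fork_fit(c,np.array(P[:2]),.011,region=matmask(c,mat,phi)))
```

```text
top ((0.5901386737823486, 0.34874093532562256), (0.21733945608139038, 0.1284247189760208), 3.3884997367858887)
scene ((0.5888528227806091, 0.3464468717575073), (0.21319268643856049, 0.1280958205461502), 3.376136302947998)
[0.58949575 0.3475939 ] [3.3884997367858887, 3.376136302947998]
40.9333
False [1.60761046e-06 1.09945856e-05 1.73555563e-05] [0.36912529 0.14858842 0.54722441] 43.4667
False
[0.40509081 0.30714186 1.45449691]
44.675 0.05985382338090039
47.875
(array([ 0.59942353, -0.34298915]), 0.043994612991809845, 643)
scene handle 44 [0.54067211 0.33837204] (array([0.59925473, 0.34808603]), np.float64(0.056303669594344186), (0.14477479457855225, 0.09088899940252304))
top handle 37 [0.53874571 0.34367882] (array([0.59271765, 0.34779435]), np.float64(0.05741746598005326), (0.16434767842292786, 0.08701426535844803))
```

View pics/m.png

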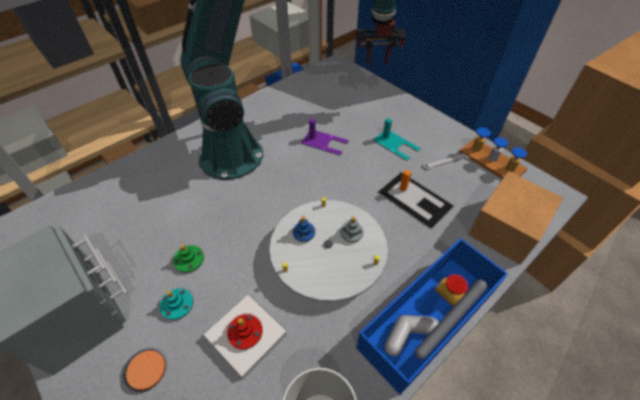

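The fork lies flat on the mat at (418,197), red is upright mid-tile at (245,331), and blue and grey are in place on the turntable.

```bash
python3 -c "
from bench import *
print(close_job())"
```

```text
the job is handed in; nothing more can be done
None
```

The job is handed in: the red bonnet stands upright in the middle of the drying tile (within about 1 mm by camera), blue and grey were not touched, and the fork lies flat on the mat; the arm had used about 48 s of the 72 s.

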